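# Clip the till key onto its counter eye

### The arm

A 6-joint arm with a two-finger parallel gripper is mounted at the origin on a cart in front of the work surface, level with it; the furniture and walls round the work are solid. World frame = base frame: x ahead of the robot, y to its left, z up, the work surface at z = 0. Lengths are in m, angles in degrees, forces in N, time in s.
With the tool pointing down it reaches from about 0.3 to 0.85 m from the base axis. Payload 4.2 kg.
Tool frame: the origin (TCP) lies between the finger pads; the fingertips stand 19 mm ahead of it and the grasp point (between the pads) is the TCP; z points along the fingers, y is the direction in which the jaws open and shut (so a half turn about z gives the same grasp; the last joint's range is limited). The gripper opens to 91 mm and grips with 3 to 60 N. Pads are 32 mm wide; open, the fingers measure 118 mm over their backs; the gripper's body (76 mm by 178 mm) begins 60 mm behind the grasp point.
Start: joints at [-72.651, 18.312, 89.639, -0, 72.044, -1.146], TCP at [0.182, -0.545, 0.233] pointing down, gripper open.
Joint ranges: [-177.97, 177.97], [-48.28, 115.42], [12.27, 149.76], [-77.06, 257.06], [2.81, 150.46], [-146.56, 146.56]. Speed limits (degrees/s): [147.25, 147.25, 180, 180, 180, 180].

### API

Orientations are given as [roll, pitch, yaw] about the fixed x, y, z axes, in that order (R = Rz(yaw) Ry(pitch) Rx(roll)).
In Python, from bench import bot gives the robot as it stands. The module is installed in compiled form; this text tells all that it offers.
- The arm moves only by the tool servo_tool, never from a script. Its argument "motion" is a list of rows, each a list of 7 numbers: the finger opening in cm, from 0 to 9.12, then the shift along the tool's x, y, z in cm, then the turn, a rotation vector about the tool's x, y, z in rad. A call has 1 to 5 rows; each row shifts and turns the commanded pose from where the row before left it, along the tool's axes as they then stand; what a row does not reach is not made up. A row lasts 1/12 s, in which the tool goes at most 41.7 mm and 7.16 degrees, less where a joint would pass 70% of its speed; a pose out of reach is approached as far as the arm can. A call with a gripper value outside its range is refused whole. The fingers move at their own pace and stop on an object; "newtons" is the grip in N (left out, the last holds). Time passes only in rows, so rows that do not move let the fingers close. It gives the time, the measured TCP pose, the force and the opening at its end, in the units of the state.
- bot.sense(): the state, without advancing time (a new reading comes with each control period).
- bot.capture(name): name is "scene" or "top" or "wrist"; returns a dict with "img" (480x640x3 uint8, red, green, blue), "K" (3x3 intrinsics, pixels), "rvec" (rotation vector, rad) and "tvec" (3), from world to camera coordinates, as OpenCV has them; the wrist camera has in their place "tool_from_camera" (4x4, takes a point from camera to tool coordinates, whose origin is the TCP and whose axes are the flange's). Camera axes: x right, y down, z forward; pixel columns grow to the right and rows downward; lengths in m; the calibration is good to about 2 mm. A picture is of the moment at which its call begins: read the wrist's pose just before it. There is no depth.
- bot.close_job(): hands the job in, once; it reports no verdict.
Trained networks look in the newest picture that a camera, given by its name, has taken for a name from the list of things; names that differ only in an ending like _2 or _b are one class to them, and where a whole thing is asked for, a point or a joint stands for the part that bears it (a point fixed in the world has none). Each returns a list of dicts, best first, with "confidence" (0 to 1); they miss things now and then, are a little off and sometimes report something else, mostly with a low value. They report only what shows in the picture. A call takes as long as a camera call.
- bot.find_in(thing, camera): "location" ([x, y, z] in m, in world coordinates, good to about 4 mm: the middle of the surface that is visible of it).
The state is a dict: "time": time; "joints": joint angles; "qvel": joint speeds; "effort": joint torques, N m; "ee_pos": TCP position; "eef_rot": TCP orientation; "force": force on the tool from outside, world axes, zero at the start; "torque": the same for the moment, N m; "width": finger opening in m.
Only numpy, scipy, OpenCV 4.12 (cv2) and the standard library are available. Lean on these libraries where they do the work, as an engineer would, in place of code of your own. Each camera call takes 0.05 s, during which the arm holds its last target.

### The job

Clip the till key back on its keeper: press the spring gate of its snap hook sideways against the nearer upright leg of the steel eye until the leg slips inside and the gate springs shut behind it, then draw the key back so the leg sits in the bend of the hook and prove it with a steady tug of about 1 kg (10 N). Lay the key flat on the counter, still clipped on, and let go. The eye's plate is only taped down, so never load it with more than 20 N, and leave the other things where they stand.

Things in the scene. Friction and masses are not known exactly. Their poses are not given: they have to be found in the camera images.
- head_center (a point): Middle (half-way up) of the till key's orange head, a flat-sided block 64 mm long (x) x 24 wide (y) x 28 high, the part to grip. Key 0.13 kg. x points along the key to the hook, y left, z up. Lying on the counter it is 14 mm up. A brass blade sticks out behind to x = -69 mm, a snap hook in front to x = 103 mm, all in one flat plane at this height.
- till_key: The key; origin under the middle of the head (14 mm below head_center), same axes. Its steel hook is 7 mm round bar: collar to x = 41 mm, solid back on the right (y = -13 mm), bend in front (outer x = 103 mm), nose on the left ending at x = 84, y = 11.5 mm. The brass gate, a 5 mm bar, closes the left side from its pivot at x = 50, y = 11 mm to the nose and swings inward only.
- hook_crook (a point): Point in the hook's plane on the key's centre line, 93 mm ahead of head_center: the middle of the eye's leg comes to within about 3 mm of it when drawn into the bend.
- mouth (a point): Spot on the shut gate at x = 77, y = 11 mm of the key: where to press the leg in (good from x = 74 to 80). The leg's middle is at key y = 16.5 mm at first touch and past the nose at y = 5 (surely at 3); at y = 0 the gate is wide open and goes solid. The leg then rides on the gate until the key is drawn back (its -x) till the leg is beyond key x = 86 mm; then the gate shuts.
- gate_pivot (a point): Pivot of the spring gate, at x = 50, y = 11 mm of the key. The gate swings inward by up to 33 degrees. Pressed at the mouth it begins to give at about 2 N and takes 3 to 6 N wide open; how far it stands open is not reported.
- eye_anchor: Aluminium plate taped down, 80 (x) x 130 (y) x 4 mm, origin under its middle, z up. On it a rigid U-bolt eye: two upright legs of 6 mm round bar at plate x = -24 (the nearer) and +24 mm, top bar's underside 65 mm up. The legs stand in slots along y, clamped where last left: both together anywhere from plate y = -40 to +40 mm, which is not reported: find it by touch or sight.
- eye_height (a point): Point over the plate's middle, 30 mm above the counter: half-way up the straight part of the eye's legs, which is free from 8 mm (top of the 11 mm wide nuts at their feet) to 56 mm above the counter.
- water_bottle: Bystander: clear water bottle, 63 mm across, 214 mm high, origin at the middle of its foot.
- date_stamp: Bystander: wooden hand stamp, 27 x 56 x 74 mm, origin at the middle of its foot.
- green_spool: Bystander: green thread spool standing up, 30 mm across, 48 mm high, origin at the middle of its foot.

How it is judged:
By the outcome, as a careful person would: the job done as asked, in the order asked, and still so for the second after the job is handed in, with the robot touching nothing.
It also fails if it takes over 58 s, if anything falls off the work surface, if the arm or the gripper's body presses on something with over 40 N, if the wrist force passes 120 N, or if a joint passes its speed limit or range.

## Working session

There is one attempt and no reset: what is moved stays moved. The work goes in short steps, Python scripts to look and compute and a tool call to move; the robot and the scene stay as the last step left them, time stands still between calls to the robot, and variables do not carry over. Pictures are saved under pics/ and viewed, and the job is handed in when it is done.

Besides the shell and the picture viewer there is one more tool, called after "Request:" as a command line: name --pt "numbers of a row" for each row, then --argument value for the rest. servo_tool: Moves the arm, as the interface text tells. Its arguments: {"type":"object","properties":{"motion":{"type":"array","items":{"type":"array","items":{"type":"number"}}},"newtons":{"type":"number"}},"required":["motion"]}

```bash
mkdir -p pics; ls; python3 - <<'E'
from bench import bot
import cv2
s=bot.sense();print(s)
for c in("scene","top"):
    r=bot.capture(c);cv2.imwrite(f"pics/{c}0.png",r["img"][:,:,::-1]);print(c,r["K"],r["rvec"],r["tvec"])
    for t in("head_center","till_key","hook_crook","mouth","gate_pivot","eye_anchor","water_bottle","date_stamp","green_spool"):
        print(t,[(d["location"],d["confidence"]) for d in bot.find_in(t,c)][:2])
print(bot.sense()["time"])
E
```

```text
pics
{'time': 0.0, 'joints': array([-7.26509870e+01,  1.83528053e+01,  8.97099349e+01,  2.94910088e-04,
        7.20414753e+01, -1.14493471e+00]), 'qvel': array([ 0.06363366, -0.01305145,  0.10535106, -0.01708866,  0.07448907,
        0.05095909]), 'effort': array([-5.02725823e-05, -4.12457657e+01, -2.31970239e+01,  7.26535404e-02,
        4.55215154e-02, -1.47749543e-04]), 'ee_pos': array([ 0.18225898, -0.54483697,  0.23208466]), 'eef_rot': array([-1.79895811e+02, -2.36270601e-03,  1.84938544e+01]), 'force': array([-0.08541679,  0.20754898,  0.68314101]), 'torque': array([-0.00879385, -0.01073078,  0.01659571]), 'width': 0.09093509569264673}
scene [[500.65852174   0.         315.6646088 ]
 [  0.         500.65852174 238.13264916]
 [  0.           0.           1.        ]] [ 0.70161133 -2.45102571  1.29881755] [0.4110246  0.25458498 0.6913526 ]
head_center [([0.4328, -0.1877, 0.0127], 0.9)]
till_key [([0.4228, -0.1869, 0.0184], 0.8)]
hook_crook [([0.429, -0.1872, 0.0153], 0.58)]
mouth [([0.4308, -0.1868, 0.0194], 0.76)]
gate_pivot [([0.4288, -0.1913, 0.0193], 0.92), ([0.5478, 0.0678,
[... 158 characters left out ...]
0.5472, 0.0659, 0.0041], 0.34)]
green_spool [([0.651, 0.0244, 0.0329], 0.59)]
top [[611.11452399   0.         329.20556155]
 [  0.         611.11452399 234.56455188]
 [  0.           0.           1.        ]] [ 2.14074319 -2.08241598  0.20882216] [-0.08952162  0.52487429  1.31658502]
head_center [([0.4349, -0.1988, 0.0221], 0.93)]
till_key [([0.4356, -0.1999, 0.02], 0.69)]
hook_crook [([0.4363, -0.1946, 0.0227], 0.77)]
mouth [([0.4355, -0.1963, 0.0245], 0.56)]
gate_pivot [([0.4348, -0.1984, 0.0223], 0.57)]
eye_anchor [([0.5519, 0.0478, 0.0033], 0.7)]
water_bottle [([0.5653, -0.402, 0.1218], 0.73)]
date_stamp [([0.5272, 0.2103, 0.0259], 0.7)]
green_spool [([0.6516, 0.0183, 0.0457], 0.77)]
1.0
```

View pics/scene0.png

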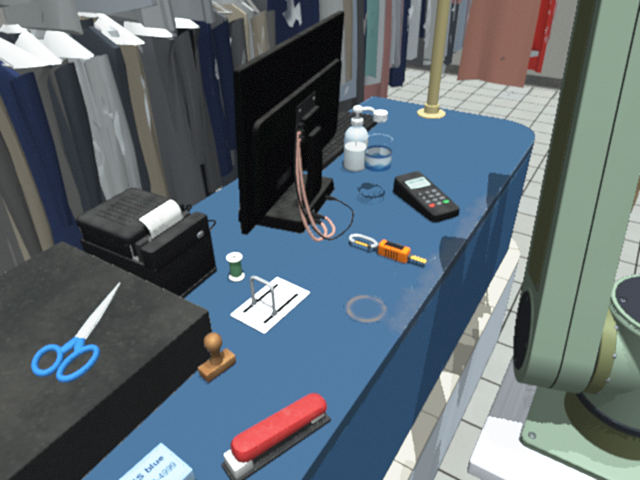

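View pics/top0.png

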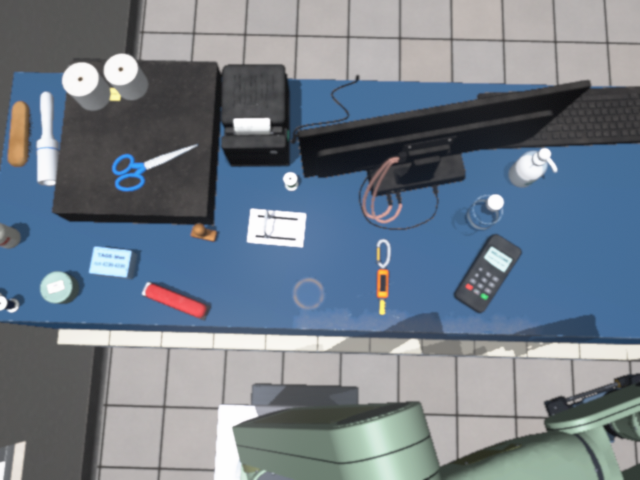

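```bash
cat > h.py <<'E'
import cv2,numpy as np
from bench import bot
def cam(r):
    R=cv2.Rodrigues(np.array(r["rvec"]))[0]; return np.array(r["K"]),R,np.array(r["tvec"]).ravel()
def ray(r,u,v,z):
    K,R,t=cam(r); d=R.T@np.linalg.inv(K)@[u,v,1]; c=-R.T@t
    return c+d*(z-c[2])/d[2]
def proj(r,P):
    K,R,t=cam(r); p=K@(R@np.array(P)+t); return p[:2]/p[2]
E
python3 - <<'E'
import cv2
a=cv2.imread("pics/scene0.png");b=cv2.imread("pics/top0.png")
def z(i,x,y,w,h,k,n): cv2.imwrite(n,cv2.resize(i[y:y+h,x:x+w],None,fx=k,fy=k,interpolation=cv2.INTER_CUBIC))
z(a,225,225,100,110,5,"pics/s_eye.png");z(a,340,225,100,50,8,"pics/s_key.png")
z(b,240,160,80,95,6,"pics/t_eye.png");z(b,340,230,80,95,6,"pics/t_key.png")
import numpy as np
i=[cv2.imread("pics/%s.png"%n) for n in("t_eye","t_key")]
cv2.imwrite("pics/t2.png",np.hstack(i)[:,:800*2])
E
```

```text
(no output)
```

View pics/t_eye.png

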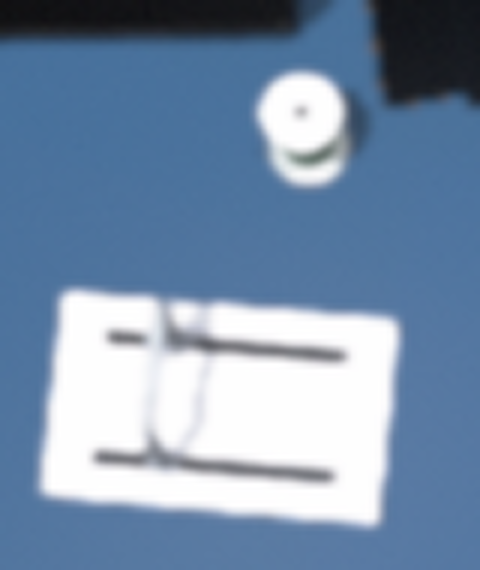

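View pics/t_key.png

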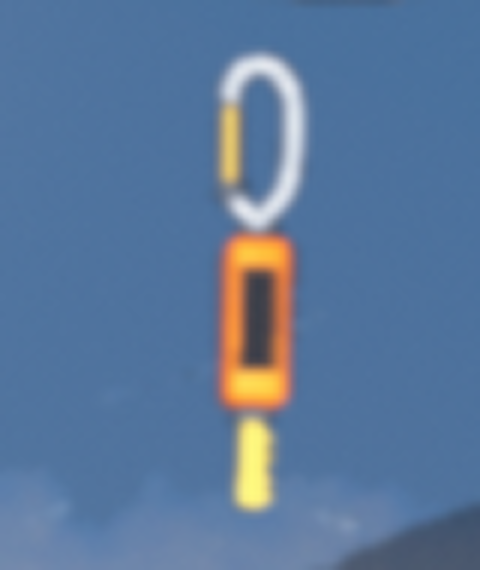

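View pics/s_eye.png

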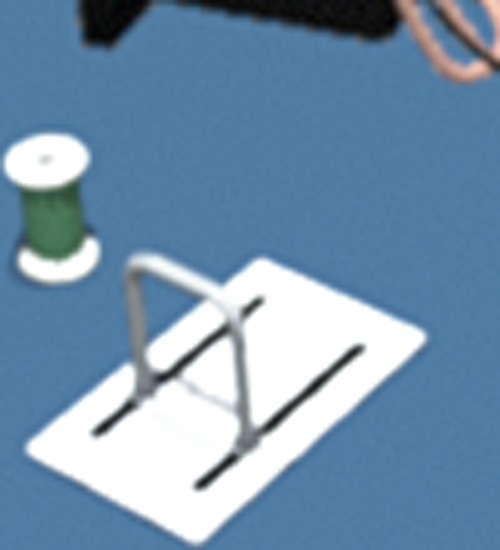

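View pics/s_key.png

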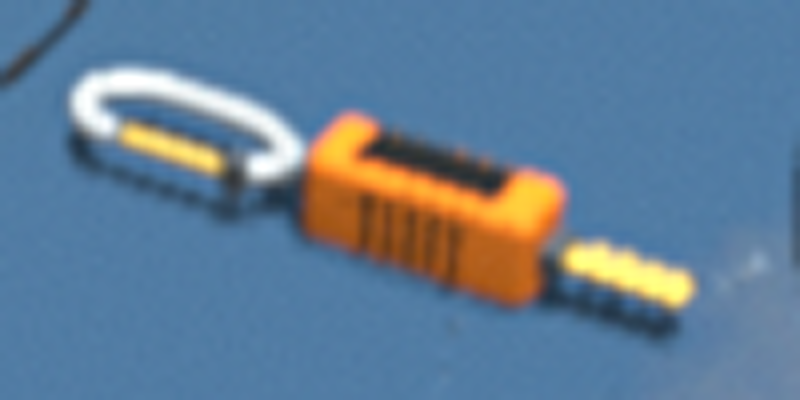

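```bash
python3 - <<'E'
from h import *
T=bot.capture("top");S=bot.capture("scene")
def t(u,v,z,ox=240,oy=160): return ray(T,ox+(u-2.5)/6,oy+(v-2.5)/6,z)[:2]
def s(u,v,z,ox=225,oy=225,k=5): return ray(S,ox+(u-2)/k,oy+(v-2)/k,z)[:2]
np.set_printoptions(precision=4,suppress=True)
ct=[t(*p,.004) for p in((62,290),(398,318),(380,524),(42,494))];print("plate top",np.array(ct),np.mean(ct,0))
cs=[s(*p,.004) for p in((25,448),(262,258),(428,338),(198,545))];print("scene",np.array(cs),np.mean(cs,0))
print("top nearslot",t(95,457,.004),t(333,476,.004)," far",t(107,336,.004),t(346,356,.004))
print("scene nearslot",s(198,487,.004),s(362,348,.004)," far",s(95,433,.004),s(263,299,.004))
print("leg near foot",s(247,447,.004),s(247,440,.008)," far",s(145,392,.004)," top",s(237,310,.068), t(152,440,.008),)
k=lambda u,v,z:t(u,v,z,340,230)
print("key top: head corners z28",[k(*p,.028) for p in((225,238),(292,238),(290,405),(222,405))])
print("blade end",k(253,510,.014),"bend outer",k(261,53,.014),"gate",k(232,103,.014),k(230,185,.014))
q=lambda u,v,z:s(u,v,z,340,225,8)
print("scene blade end",q(685,300,.014),"bend",q(72,100,.014),"gate pivot/ nose",q(232,165,.014),q(120,132,.014))
E
```

```text
plate top [[ 0.596   0.1132]
 [ 0.5884 -0.0186]
 [ 0.5065 -0.0145]
 [ 0.5147  0.1165]] [0.5514 0.0492]
scene [[ 0.5961  0.112 ]
 [ 0.5884 -0.0189]
 [ 0.5072 -0.0121]
 [ 0.5147  0.1182]] [0.5516 0.0498]
top nearslot [0.5298 0.0968] [0.5248 0.0043]  far [0.5781 0.0946] [0.5726 0.0011]
scene nearslot [0.5318 0.0959] [0.5249 0.0053]  far [0.5799 0.093 ] [0.5732 0.0012]
leg near foot [0.5293 0.0707] [0.5287 0.0712]  far [0.5784 0.0664]  top [0.5273 0.0722] [0.5363 0.0746]
key top: head corners z28 [array([ 0.4554, -0.185 ]), array([ 0.4561, -0.2102]), array([ 0.3933, -0.21  ]), array([ 0.3926, -0.1847])]
blade end [ 0.355  -0.1978] bend outer [ 0.5296 -0.199 ] gate [ 0.5098 -0.1881] [ 0.4779 -0.1877]
scene blade end [ 0.3567 -0.1956] bend [ 0.5288 -0.1955] gate pivot/ nose [ 0.4786 -0.1903] [ 0.5106 -0.1888]
```

```bash
cat >> h.py <<'E'
from scipy.spatial.transform import Rotation as Ro
def plan(pos,rpy,n):
    s=bot.sense(); R0=Ro.from_euler("xyz",s["eef_rot"],degrees=True); R1=Ro.from_euler("xyz",rpy,degrees=True)
    w=(R0.inv()*R1).as_rotvec()/n; M=sum((R0*Ro.from_rotvec(w*i)).as_matrix() for i in range(n))
    d=np.linalg.solve(M,np.array(pos)-s["ee_pos"])
    print("rows",n,"d cm",np.round(d*100,3),"|d|",round(np.linalg.norm(d)*1000,1),"w",np.round(w,4),"pos",np.round(s["ee_pos"],4),"t",s["time"])
E
python3 -c "
from h import *
plan([.4245,-.1975,.13],[180,0,0],11)"
```

```text
rows 11 d cm [ 2.732 -2.74   0.936] |d| 39.8 w [ 0.     -0.      0.0293] pos [ 0.1824 -0.5453  0.233 ] t 1.1
```

Request:
servo_tool --pt "9.1 2.73 -2.74 0.94 0 0 0.0293" --pt "9.1 2.73 -2.74 0.94 0 0 0.0293" --pt "9.1 2.73 -2.74 0.94 0 0 0.0293" --pt "9.1 2.73 -2.74 0.94 0 0 0.0293" --pt "9.1 2.73 -2.74 0.94 0 0 0.0293"

```text
time: 1.52
ee_pos: [0.2786, -0.3759, 0.1857]
eef_rot: [180.0, -0.0, 10.0]
force: [0.8, -0.4, 0.7]
width: 0.0909
```

Request:
servo_tool --pt "9.1 2.73 -2.74 0.94 0 0 0.0293" --pt "9.1 2.73 -2.74 0.94 0 0 0.0293" --pt "9.1 2.73 -2.74 0.94 0 0 0.0293" --pt "9.1 2.73 -2.74 0.94 0 0 0.0293" --pt "9.1 2.73 -2.74 0.94 0 0 0.0293"

```text
time: 1.93
ee_pos: [0.3985, -0.2239, 0.1389]
eef_rot: [180.0, -0.0, 1.6]
force: [1.1, -1.0, -1.0]
width: 0.0908
```

Request:
servo_tool --pt "9.1 2.73 -2.74 0.94 0 0 0.0293" --pt "9.1 0 0 0 0 0 0" --pt "9.1 0 0 0 0 0 0"

```text
time: 2.18
ee_pos: [0.4249, -0.196, 0.1292]
eef_rot: [-180.0, 0.1, 0.3]
force: [-0.5, -1.5, 0.2]
width: 0.091
```

```bash
python3 - <<'E'
from h import *
s=bot.sense();print(s["ee_pos"],s["eef_rot"],s["force"],s["time"])
w=bot.capture("wrist");cv2.imwrite("pics/w1.png",w["img"][:,:,::-1]);print(w["K"],w["tool_from_camera"])
print(bot.find_in("head_center","wrist")[:1])
E
```

```text
[ 0.42487215 -0.19604917  0.12915565] [-1.79993120e+02  5.75220800e-02  2.93068906e-01] [-0.47345359 -1.4559621   0.19576794] 2.1833
[[338.7448266    0.         321.62105509]
 [  0.         338.7448266  238.65566536]
 [  0.           0.           1.        ]] [[-2.25412301e-04 -9.66937633e-01 -2.55012868e-01  7.09990671e-02]
 [ 9.99999850e-01 -9.05990634e-05 -5.40398704e-04  1.92038789e-04]
 [ 4.99427917e-04 -2.55012952e-01  9.66937508e-01 -1.52339510e-01]
 [ 0.00000000e+00  0.00000000e+00  0.00000000e+00  1.00000000e+00]]
[{'location': [0.4444, -0.1928, 0.025], 'confidence': 0.61}]
```

View pics/w1.png

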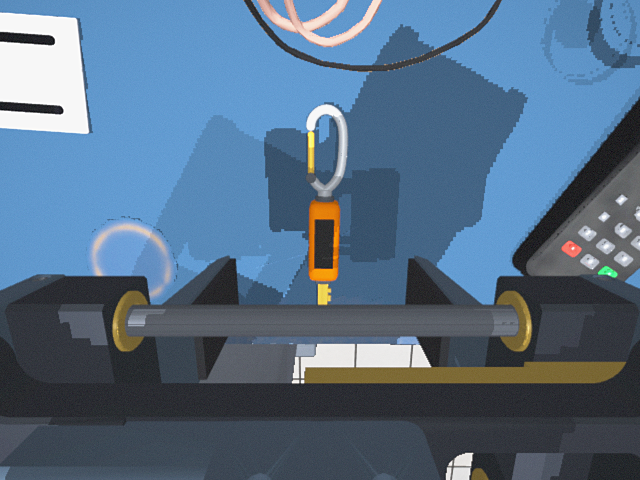

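```bash
cat >> h.py <<'E'
def wray(w,s,u,v,z):
    Tc=np.array(w["tool_from_camera"]);R=Ro.from_euler("xyz",s["eef_rot"],degrees=True).as_matrix()
    c=R@Tc[:3,3]+s["ee_pos"]; d=R@Tc[:3,:3]@np.linalg.inv(np.array(w["K"]))@[u,v,1]
    return c+d*(z-c[2])/d[2]
E
python3 - <<'E'
from h import *
s=bot.sense();w=bot.capture("wrist")
for n,p,z in(("head tl",(310,202),.028),("head tr",(339,202),.028),("bl",(309,280),.028),("br",(338,280),.028),("bend",(327,103),.014),("blade end",(323,306),.014)): print(n,np.round(wray(w,s,*p,z),4))
plan([.4245,-.1975,.022],[180,0,0],4)
E
```

```text
head tl [ 0.4564 -0.1891  0.028 ]
head tr [ 0.4564 -0.211   0.028 ]
bl [ 0.3936 -0.1878  0.028 ]
br [ 0.3936 -0.2111  0.028 ]
bend [ 0.528  -0.2018  0.014 ]
blade end [ 0.364  -0.1992  0.014 ]
rows 4 d cm [ 0.021 -0.021  2.696] |d| 27.0 w [ 0.0001 -0.     -0.0001] pos [ 0.4236 -0.1983  0.1299] t 2.3333
```

Request:
servo_tool --pt "9.1 0.31 0 2.7 0 0 0" --pt "9.1 0.31 0 2.7 0 0 0" --pt "9.1 0.31 0 2.7 0 0 0" --pt "9.1 0.31 0 2.68 0 0 0" --pt "9.1 0 0 0 0 0 0" --newtons 50

```text
time: 2.75
ee_pos: [0.4368, -0.1994, 0.0206]
eef_rot: [180.0, -0.1, -0.1]
force: [0.6, 0.7, -0.2]
width: 0.0907
```

Request:
servo_tool --pt "2.0 0 0 0 0 0 0" --pt "2.0 0 0 0 0 0 0" --pt "2.0 0 0 0 0 0 0" --pt "2.0 0 0 0 0 0 0" --pt "2.0 0 0 0 0 0 0"

```text
time: 3.17
ee_pos: [0.4364, -0.1977, 0.0222]
eef_rot: [180.0, -0.0, 0.0]
force: [0.2, -0.1, 0.2]
width: 0.0606
```

Request:
servo_tool --pt "1.8 0 0 0 0 0 0" --pt "1.8 0 0 0 0 0 0" --pt "1.8 0 0 0 0 0 0" --pt "1.8 0 0 0 0 0 0" --pt "1.8 0 0 0 0 0 0"

```text
time: 3.58
ee_pos: [0.4366, -0.1974, 0.0217]
eef_rot: [180.0, 0.0, 0.0]
force: [-1.1, -0.0, 0.0]
width: 0.0272
```

Request:
servo_tool --pt "1.8 0 0 0 0 0 0" --pt "1.8 0 0 0 0 0 0" --pt "1.8 0 0 0 0 0 0" --pt "1.8 0 0 0 0 0 0"

```text
time: 3.92
ee_pos: [0.4366, -0.1974, 0.0217]
eef_rot: [180.0, -0.0, 0.0]
force: [0.7, -0.6, -0.4]
width: 0.024
```

Request:
servo_tool --pt "1.8 0 0 -1 0 0 0" --pt "1.8 0 0 -1 0 0 0" --pt "1.8 0 0 -1 0 0 0" --pt "1.8 0 0 -1 0 0 0" --pt "1.8 0 0 0 0 0 0"

```text
time: 4.33
ee_pos: [0.4375, -0.1979, 0.0631]
eef_rot: [179.9, -0.2, 0.0]
force: [0.4, -0.6, -1.9]
width: 0.0238
```

```bash
python3 - <<'E'
from h import *
s=bot.sense();print(s["ee_pos"],s["eef_rot"],s["force"],s["width"],s["time"])
w=bot.capture("wrist");cv2.imwrite("pics/w2.png",w["img"][:,:,::-1])
E
```

```text
[ 0.43749281 -0.1978613   0.06307542] [ 1.79918523e+02 -1.62829095e-01  2.69011058e-02] [ 0.37743108 -0.59226553 -1.93502005] 0.023844627793792327 4.3333
```

View pics/w2.png

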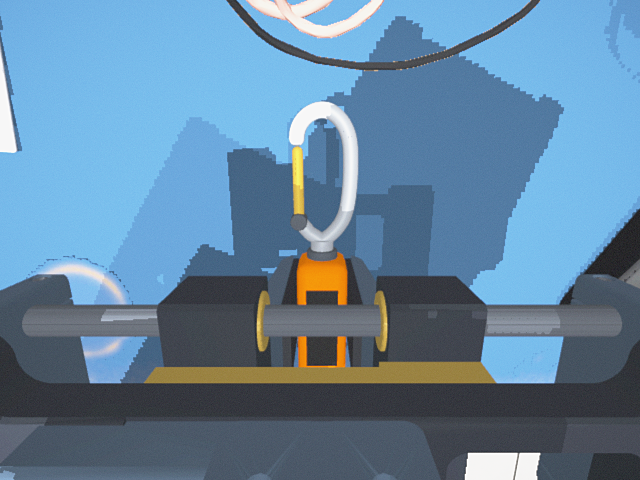

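Request:
servo_tool --pt "1.8 0.45 -3.3 0 0 0 0" --pt "1.8 0.45 -3.3 0 0 0 0" --pt "1.8 0.45 -3.3 0 0 0 0" --pt "1.8 0.45 -3.3 0 0 0 0" --pt "1.8 0.45 -3.3 0 0 0 0"

```text
time: 4.8
ee_pos: [0.4583, -0.031, 0.0609]
eef_rot: [-180.0, 0.1, -0.0]
force: [-0.2, -0.5, -1.0]
width: 0.0238
```

Request:
servo_tool --pt "1.8 0.45 -2.0 0.9 0 0 0" --pt "1.8 0 -1.0 0.9 0 0 0" --pt "1.8 0 0 0.8 0 0 0" --pt "1.8 0 0 0 0 0 0" --pt "1.8 0 0 0 0 0 0"

```text
time: 5.22
ee_pos: [0.4625, -0.0033, 0.0348]
eef_rot: [180.0, 0.2, -0.0]
force: [0.0, -0.1, -1.1]
width: 0.0234
```

```bash
python3 - <<'E'
from h import *
s=bot.sense();print(s["ee_pos"],s["eef_rot"],s["force"],s["width"],s["time"])
for c in ("wrist","top","scene"):
    w=bot.capture(c);cv2.imwrite(f"pics/{c[0]}3.png",w["img"][:,:,::-1])
E
```

```text
[ 0.46247893 -0.00329944  0.03478945] [ 1.79979849e+02  1.51636412e-01 -1.02036000e-02] [ 0.04782221 -0.11460892 -1.13698841] 0.023448262951452158 5.2167
```

View pics/w3.png

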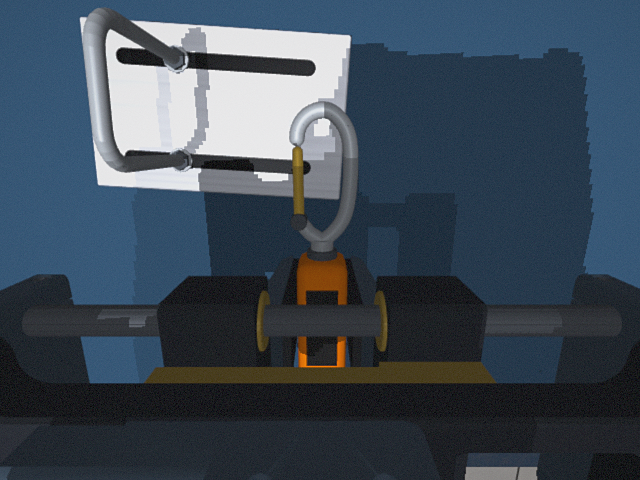

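View pics/s3.png

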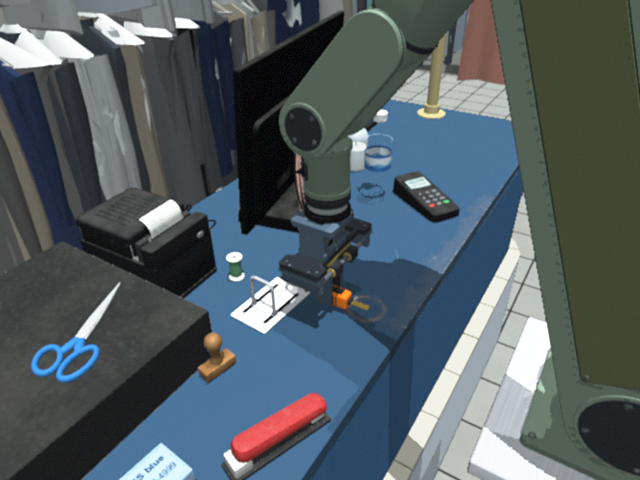

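```bash
python3 - <<'E'
from h import *
im=cv2.imread("pics/w3.png");cv2.imwrite("pics/w3z.png",cv2.resize(im[80:260,80:380],None,fx=2.6,fy=2.6,interpolation=cv2.INTER_CUBIC))
s=bot.sense();w=bot.capture("wrist")
zh=s["ee_pos"][2]-.0077
for n,p,z in(("bend outer",(324,102),zh),("pivot",(299,221),zh),("nose",(297,145),zh),("leg foot .008",(184,160),.008)): print(n,np.round(wray(w,s,*p,z),4))
K=np.array(w["K"]);Tc=np.array(w["tool_from_camera"]);R=Ro.from_euler("xyz",s["eef_rot"],degrees=True).as_matrix()
for P in([.5285,.071,.008],[.5285,.071,.028],[.5285,.071,.055]):
    q=Tc[:3,:3].T@(R.T@(np.array(P)-s["ee_pos"])-Tc[:3,3]);q=K@q;print(P,q[:2]/q[2])
E
```

```text
bend outer [ 0.5548 -0.0048  0.0282]
pivot [0.5012 0.0072 0.0282]
nose [0.5365 0.0075 0.0282]
leg foot .008 [0.5294 0.0677 0.008 ]
[0.5285, 0.071, 0.008] [177.76918615 161.71036417]
[0.5285, 0.071, 0.028] [159.98499829 163.22578883]
[0.5285, 0.071, 0.055] [127.6104482  165.98448617]
```

View pics/w3z.png

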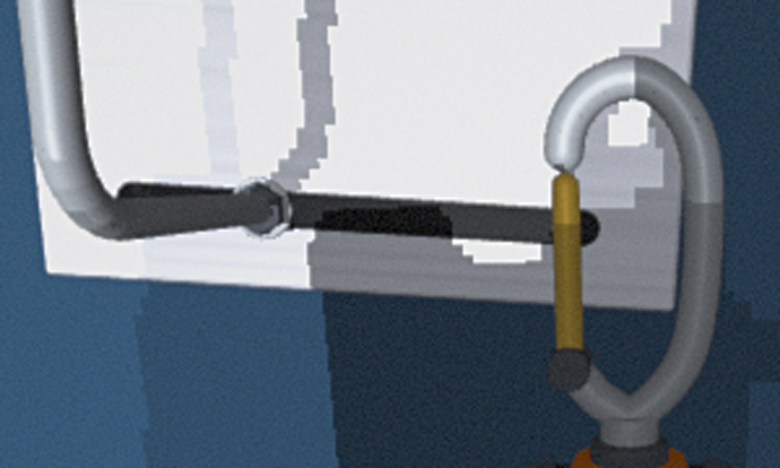

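Request:
servo_tool --pt "1.8 0 -1.6 0 0 0 0" --pt "1.8 0 -1.6 0 0 0 0" --pt "1.8 0 -1.2 0 0 0 0" --pt "1.8 0 -0.4 0 0 0 0" --pt "1.8 0 0 0 0 0 0"

```text
time: 5.83
ee_pos: [0.4636, 0.0457, 0.036]
eef_rot: [180.0, -0.0, 0.1]
force: [-0.2, -0.2, -0.6]
width: 0.0236
```

```bash
python3 - <<'E'
from h import *
s=bot.sense();print(s["ee_pos"],s["eef_rot"],s["force"],s["width"],s["time"])
w=bot.capture("wrist");cv2.imwrite("pics/w4.png",w["img"][:,:,::-1]);cv2.imwrite("pics/w4z.png",cv2.resize(w["img"][80:260,200:440,::-1],None,fx=3,fy=3,interpolation=cv2.INTER_CUBIC))
E
```

```text
[0.46364247 0.0457482  0.03602435] [ 1.79994201e+02 -4.25288227e-02  7.08350954e-02] [-0.15257802 -0.23131368 -0.58205209] 0.023606694408269364 5.8333
```

View pics/w4z.png

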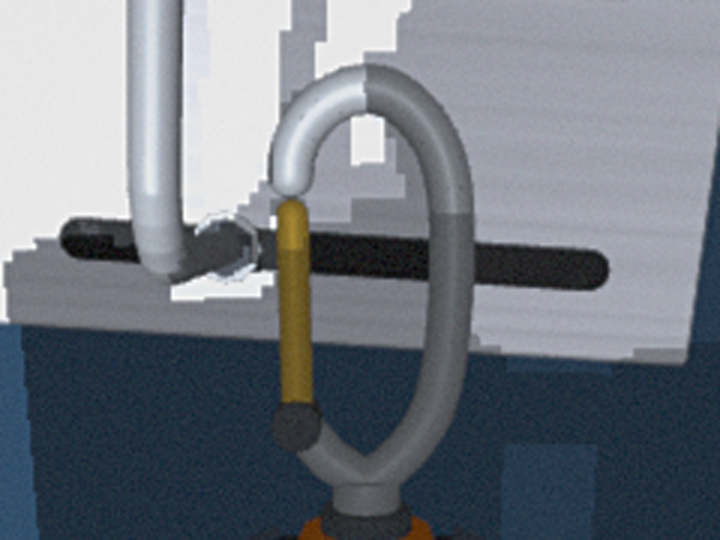

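Request:
servo_tool --pt "1.8 -0.1 -0.3 0 0 0 0" --pt "1.8 0 -0.2 0 0 0 0" --pt "1.8 0 -0.1 0 0 0 0" --pt "1.8 0 0 0 0 0 0"

```text
time: 6.22
ee_pos: [0.4624, 0.0515, 0.0357]
eef_rot: [180.0, -0.0, 0.0]
force: [0.5, -0.1, -1.5]
width: 0.0236
```

Request:
servo_tool --pt "1.8 0 -0.1 0 0 0 0" --pt "1.8 0 -0.1 0 0 0 0" --pt "1.8 0 0 0 0 0 0" --pt "1.8 0 0 0 0 0 0"

```text
time: 6.55
ee_pos: [0.4624, 0.0536, 0.0357]
eef_rot: [180.0, 0.0, 0.0]
force: [0.3, -0.8, -1.4]
width: 0.0237
```

Request:
servo_tool --pt "1.8 0 -0.1 0 0 0 0" --pt "1.8 0 0 0 0 0 0" --pt "1.8 0 -0.1 0 0 0 0" --pt "1.8 0 0 0 0 0 0" --pt "1.8 0 0 0 0 0 0"

```text
time: 6.97
ee_pos: [0.4623, 0.0555, 0.0357]
eef_rot: [180.0, 0.0, 0.0]
force: [0.3, -1.3, -1.3]
width: 0.0236
```

Request:
servo_tool --pt "1.8 0 -0.1 0 0 0 0" --pt "1.8 0 0 0 0 0 0" --pt "1.8 0 -0.1 0 0 0 0" --pt "1.8 0 0 0 0 0 0" --pt "1.8 0 0 0 0 0 0"

```text
time: 7.38
ee_pos: [0.4623, 0.0576, 0.0357]
eef_rot: [180.0, 0.0, 0.0]
force: [0.2, -2.1, -1.0]
width: 0.0238
```

```bash
python3 - <<'E'
from h import *
s=bot.sense();print(s["ee_pos"],s["eef_rot"],s["force"],s["width"],s["time"])
w=bot.capture("wrist");cv2.imwrite("pics/w5z.png",cv2.resize(w["img"][80:260,200:440,::-1],None,fx=3,fy=3,interpolation=cv2.INTER_CUBIC))
E
```

```text
[0.46234596 0.05763318 0.03570419] [1.79991695e+02 9.34703689e-03 3.88831316e-02] [ 0.22604455 -2.11531993 -1.01012602] 0.02383808803205251 7.3833
```

View pics/w5z.png

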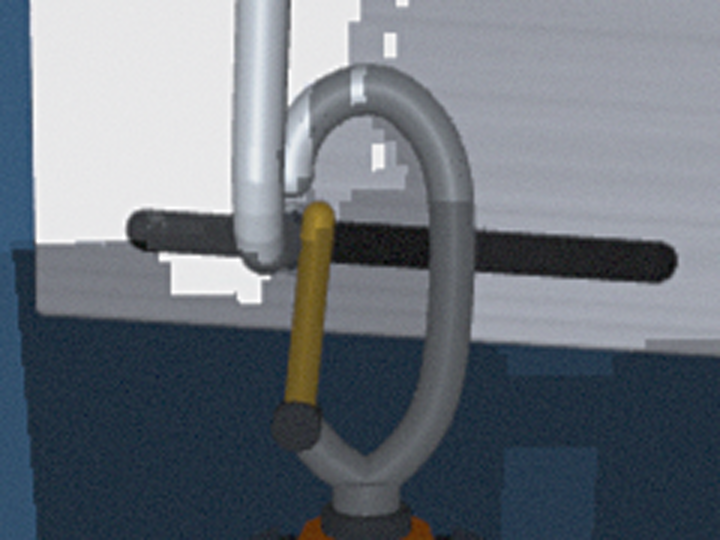

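Request:
servo_tool --pt "1.8 0 -0.1 0 0 0 0" --pt "1.8 0 -0.1 0 0 0 0" --pt "1.8 0 -0.1 0 0 0 0" --pt "1.8 0 0 0 0 0 0"

```text
time: 7.77
ee_pos: [0.4625, 0.0607, 0.0357]
eef_rot: [180.0, -0.0, 0.0]
force: [0.3, -3.3, -1.1]
width: 0.0237
```

Request:
servo_tool --pt "1.8 0 -0.1 0 0 0 0" --pt "1.8 0 -0.1 0 0 0 0" --pt "1.8 0 -0.1 0 0 0 0" --pt "1.8 0 0 0 0 0 0"

```text
time: 8.1
ee_pos: [0.4626, 0.0637, 0.0358]
eef_rot: [180.0, -0.0, 0.0]
force: [1.7, -3.6, -0.9]
width: 0.0234
```

```bash
python3 - <<'E'
from h import *
s=bot.sense();print(s["ee_pos"],s["eef_rot"],s["force"],s["width"],s["time"])
w=bot.capture("wrist");cv2.imwrite("pics/w6z.png",cv2.resize(w["img"][80:260,200:440,::-1],None,fx=3,fy=3,interpolation=cv2.INTER_CUBIC))
E
```

```text
[0.46261503 0.06371116 0.03581401] [ 1.79995987e+02 -2.48366933e-02  3.50162339e-02] [ 1.70954804 -3.58320491 -0.86354481] 0.023368026486658942 8.1
```

View pics/w6z.png

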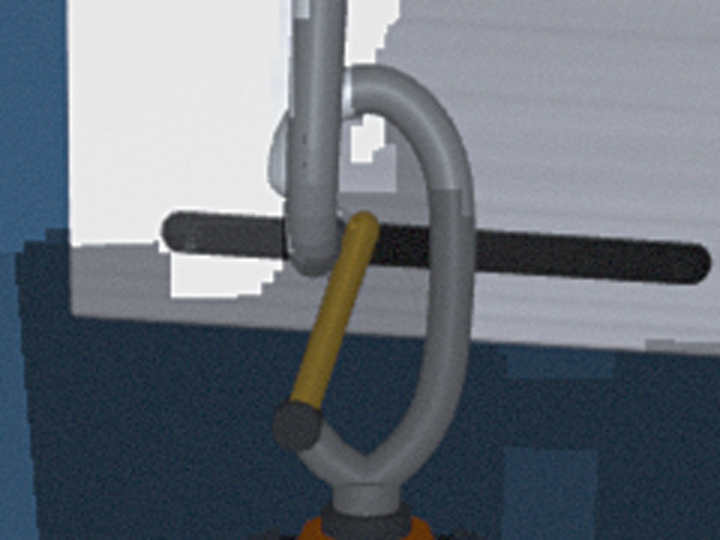

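Request:
servo_tool --pt "1.8 0 -0.1 0 0 0 0" --pt "1.8 0 -0.1 0 0 0 0" --pt "1.8 0 -0.1 0 0 0 0" --pt "1.8 0 0 0 0 0 0"

```text
time: 8.48
ee_pos: [0.4622, 0.0667, 0.0357]
eef_rot: [180.0, 0.0, 0.0]
force: [0.2, -4.1, -1.6]
width: 0.0235
```

Request:
servo_tool --pt "1.8 0 -0.1 0 0 0 0" --pt "1.8 0 0 0 0 0 0"

```text
time: 8.65
ee_pos: [0.4621, 0.0677, 0.0357]
eef_rot: [180.0, 0.0, 0.0]
force: [0.7, -3.6, -1.5]
width: 0.0239
```

```bash
python3 - <<'E'
from h import *
s=bot.sense();print(s["ee_pos"],s["eef_rot"],s["force"],s["width"],s["time"])
w=bot.capture("wrist");cv2.imwrite("pics/w7z.png",cv2.resize(w["img"][80:260,200:440,::-1],None,fx=3,fy=3,interpolation=cv2.INTER_CUBIC))
E
```

```text
[0.46211019 0.06768077 0.035652  ] [1.79993217e+02 3.66611742e-02 3.24235714e-02] [ 0.73315886 -3.61824482 -1.50006966] 0.02392594738943861 8.65
```

View pics/w7z.png

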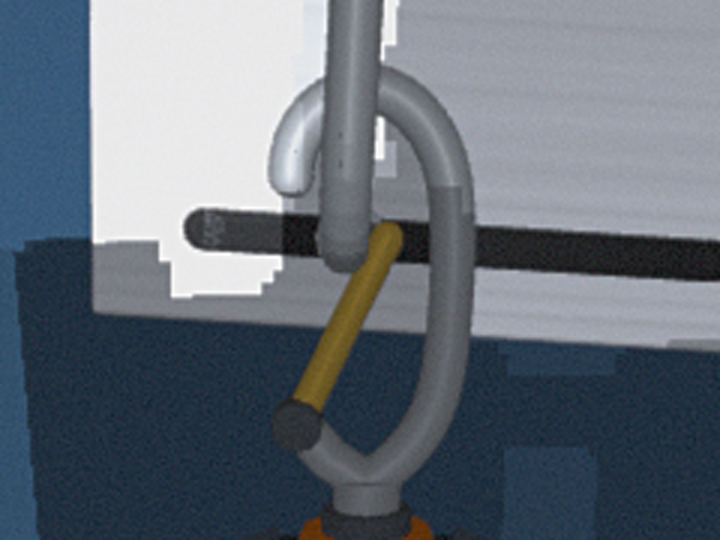

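Request:
servo_tool --pt "1.8 0 -0.1 0 0 0 0" --pt "1.8 0 0 0 0 0 0" --pt "1.8 -0.15 0 0 0 0 0" --pt "1.8 -0.15 0 0 0 0 0" --pt "1.8 0 0 0 0 0 0"

```text
time: 9.12
ee_pos: [0.4586, 0.0687, 0.0357]
eef_rot: [-180.0, 0.1, 0.0]
force: [-2.4, -2.1, 0.1]
width: 0.0237
```

Request:
servo_tool --pt "1.8 -0.15 0 0 0 0 0" --pt "1.8 -0.15 0 0 0 0 0" --pt "1.8 -0.15 0 0 0 0 0" --pt "1.8 0 0 0 0 0 0"

```text
time: 9.45
ee_pos: [0.4546, 0.0689, 0.0357]
eef_rot: [-180.0, -0.0, 0.0]
force: [0.6, -0.3, -1.8]
width: 0.0236
```

Request:
servo_tool --pt "1.8 -0.1 0 0 0 0 0" --pt "1.8 -0.1 0 0 0 0 0" --pt "1.8 -0.1 0 0 0 0 0" --pt "1.8 0 0 0 0 0 0"

```text
time: 9.78
ee_pos: [0.4518, 0.0687, 0.0358]
eef_rot: [-180.0, -0.0, 0.0]
force: [0.2, -0.2, -1.9]
width: 0.0235
```

```bash
python3 - <<'E'
from h import *
s=bot.sense();print(s["ee_pos"],s["eef_rot"],s["force"],s["width"],s["time"])
w=bot.capture("wrist");cv2.imwrite("pics/w8z.png",cv2.resize(w["img"][80:260,200:440,::-1],None,fx=3,fy=3,interpolation=cv2.INTER_CUBIC))
E
```

```text
[0.45182932 0.06870704 0.03576719] [-1.79997926e+02 -6.16039452e-03  3.66203449e-02] [ 0.22118783 -0.18498102 -1.92444929] 0.02353184086642654 9.7833
```

View pics/w8z.png

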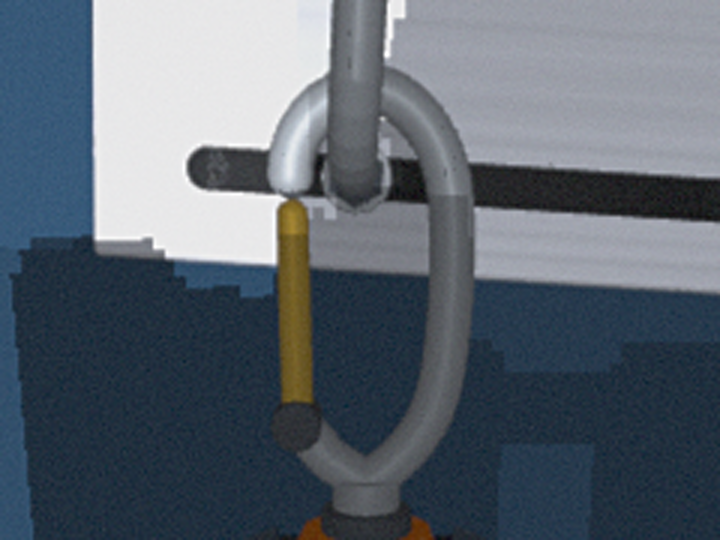

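Request:
servo_tool --pt "1.8 -0.1 -0.1 0 0 0 0" --pt "1.8 -0.05 -0.05 0 0 0 0" --pt "1.8 -0.05 0 0 0 0 0" --pt "1.8 0 0 0 0 0 0"

```text
time: 10.17
ee_pos: [0.4498, 0.0701, 0.0357]
eef_rot: [180.0, 0.0, 0.0]
force: [-0.5, 0.5, -0.8]
width: 0.0239
```

Request:
servo_tool --pt "1.8 -0.04 0 0 0 0 0" --pt "1.8 0 0 0 0 0 0"

```text
time: 10.33
ee_pos: [0.4495, 0.0701, 0.0357]
eef_rot: [180.0, 0.0, 0.0]
force: [0.1, -0.2, -2.0]
width: 0.0238
```

Request:
servo_tool --pt "1.8 -0.04 0 0 0 0 0" --pt "1.8 0 0 0 0 0 0"

```text
time: 10.5
ee_pos: [0.449, 0.0701, 0.0357]
eef_rot: [180.0, 0.0, 0.0]
force: [-0.9, 0.4, -0.9]
width: 0.0234
```

Request:
servo_tool --pt "1.8 -0.05 0 0 0 0 0" --pt "1.8 0 0 0 0 0 0"

```text
time: 10.67
ee_pos: [0.4485, 0.07, 0.0357]
eef_rot: [180.0, 0.0, 0.0]
force: [0.3, 0.2, -0.8]
width: 0.0238
```

Request:
servo_tool --pt "1.8 -0.05 0 0 0 0 0" --pt "1.8 0 0 0 0 0 0"

```text
time: 10.83
ee_pos: [0.448, 0.0701, 0.0357]
eef_rot: [180.0, 0.0, 0.0]
force: [-0.1, 0.3, -1.0]
width: 0.0238
```

Request:
servo_tool --pt "1.8 -0.05 0 0 0 0 0" --pt "1.8 0 0 0 0 0 0"

```text
time: 11.0
ee_pos: [0.4475, 0.0701, 0.0357]
eef_rot: [180.0, 0.0, 0.0]
force: [-0.1, -0.4, -0.7]
width: 0.0238
```

Request:
servo_tool --pt "1.8 -0.05 0 0 0 0 0" --pt "1.8 0 0 0 0 0 0"

```text
time: 11.17
ee_pos: [0.447, 0.0701, 0.0357]
eef_rot: [180.0, 0.0, 0.0]
force: [-0.2, -0.4, -1.7]
width: 0.0237
```

Request:
servo_tool --pt "1.8 -0.05 0 0 0 0 0" --pt "1.8 0 0 0 0 0 0"

```text
time: 11.33
ee_pos: [0.4468, 0.0701, 0.0358]
eef_rot: [180.0, -0.0, 0.0]
force: [-0.4, -0.5, -0.9]
width: 0.0237
```

```bash
python3 - <<'E'
from h import *
s=bot.sense();print(s["ee_pos"],s["eef_rot"],s["force"],s["width"],s["time"])
w=bot.capture("wrist");cv2.imwrite("pics/w9z.png",cv2.resize(w["img"][80:260,200:440,::-1],None,fx=3,fy=3,interpolation=cv2.INTER_CUBIC))
E
```

```text
[0.44680069 0.0700868  0.03577489] [ 1.79998407e+02 -3.04895037e-02  2.93553926e-02] [-0.3948287  -0.5295932  -0.94480674] 0.023670472798821854 11.3333
```

View pics/w9z.png

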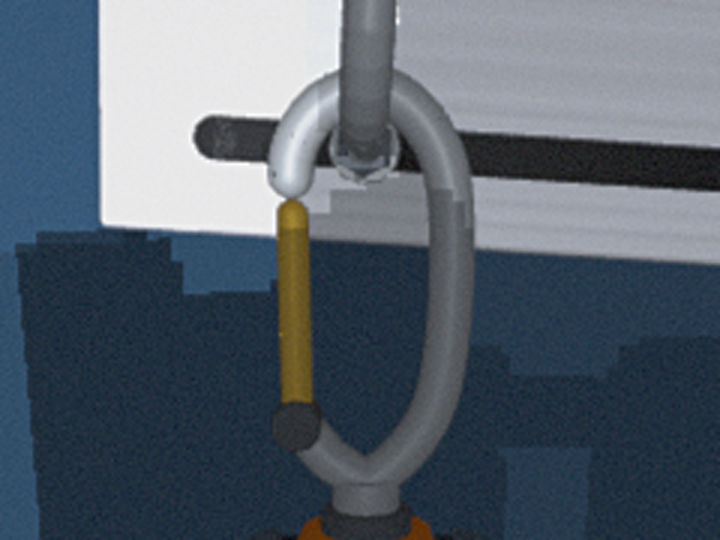

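Request:
servo_tool --pt "1.8 -0.05 0 0 0 0 0" --pt "1.8 0 0 0 0 0 0"

```text
time: 11.55
ee_pos: [0.4467, 0.0701, 0.0358]
eef_rot: [-180.0, -0.1, 0.0]
force: [1.9, 0.4, -3.5]
width: 0.024
```

Request:
servo_tool --pt "1.8 -0.05 0 0 0 0 0" --pt "1.8 0 0 0 0 0 0"

```text
time: 11.72
ee_pos: [0.4465, 0.0702, 0.0359]
eef_rot: [-180.0, -0.1, 0.0]
force: [2.3, -0.5, -1.9]
width: 0.0239
```

Request:
servo_tool --pt "1.8 -0.05 0 0 0 0 0" --pt "1.8 0 0 0 0 0 0"

```text
time: 11.88
ee_pos: [0.4464, 0.0702, 0.036]
eef_rot: [-180.0, -0.2, 0.0]
force: [4.7, 0.2, -2.8]
width: 0.0234
```

Request:
servo_tool --pt "1.8 -0.05 0 0 0 0 0" --pt "1.8 0 0 0 0 0 0"

```text
time: 12.05
ee_pos: [0.4464, 0.0702, 0.0361]
eef_rot: [-180.0, -0.2, 0.0]
force: [5.9, 0.0, -3.2]
width: 0.0241
```

Request:
servo_tool --pt "1.8 -0.05 0 0 0 0 0" --pt "1.8 0 0 0 0 0 0"

```text
time: 12.22
ee_pos: [0.4463, 0.0703, 0.0361]
eef_rot: [-180.0, -0.3, 0.0]
force: [7.6, -0.1, -4.4]
width: 0.0236
```

Request:
servo_tool --pt "1.8 -0.04 0 0 0 0 0" --pt "1.8 0 0 0 0 0 0"

```text
time: 12.38
ee_pos: [0.4462, 0.0703, 0.0361]
eef_rot: [-180.0, -0.3, 0.0]
force: [8.1, -0.8, -4.6]
width: 0.0236
```

Request:
servo_tool --pt "1.8 -0.05 0 0 0 0 0" --pt "1.8 0 0 0 0 0 0" --pt "1.8 0 0 0 0 0 0"

```text
time: 12.63
ee_pos: [0.4462, 0.0703, 0.0363]
eef_rot: [-180.0, -0.4, 0.0]
force: [8.8, -0.4, -4.5]
width: 0.0234
```

Request:
servo_tool --pt "1.8 -0.02 0 0 0 0 0" --pt "1.8 0 0 0 0 0 0" --pt "1.8 0 0 0 0 0 0" --pt "1.8 0 0 0 0 0 0" --pt "1.8 0 0 0 0 0 0"

```text
time: 13.05
ee_pos: [0.4462, 0.0703, 0.0363]
eef_rot: [-180.0, -0.4, 0.0]
force: [8.6, -0.7, -5.3]
width: 0.0236
```

Request:
servo_tool --pt "1.8 0 0 0 0 0 0" --pt "1.8 0 0 0 0 0 0" --pt "1.8 0 0 0 0 0 0" --pt "1.8 0 0 0 0 0 0" --pt "1.8 0 0 0 0 0 0"

```text
time: 13.47
ee_pos: [0.4462, 0.0703, 0.0363]
eef_rot: [-180.0, -0.4, 0.0]
force: [8.4, -1.3, -5.0]
width: 0.0233
```

Bring it up to just over 10 N and hold.

Request:
servo_tool --pt "1.8 -0.05 0 0 0 0 0" --pt "1.8 0 0 0 0 0 0" --pt "1.8 0 0 0 0 0 0"

```text
time: 13.72
ee_pos: [0.4462, 0.0703, 0.0363]
eef_rot: [-180.0, -0.4, 0.0]
force: [9.3, -0.1, -6.6]
width: 0.0237
```

Request:
servo_tool --pt "1.8 -0.02 0 0 0 0 0" --pt "1.8 0 0 0 0 0 0" --pt "1.8 0 0 0 0 0 0" --pt "1.8 0 0 0 0 0 0"

```text
time: 14.05
ee_pos: [0.4461, 0.0704, 0.0363]
eef_rot: [-180.0, -0.5, 0.0]
force: [9.0, -0.8, -6.1]
width: 0.0236
```

Request:
servo_tool --pt "1.8 0 0 0 0 0 0" --pt "1.8 0 0 0 0 0 0" --pt "1.8 0 0 0 0 0 0" --pt "1.8 0 0 0 0 0 0"

```text
time: 14.38
ee_pos: [0.4461, 0.0703, 0.0363]
eef_rot: [-180.0, -0.5, 0.0]
force: [10.6, -0.3, -6.0]
width: 0.0239
```

Request:
servo_tool --pt "1.8 -0.04 0 0 0 0 0" --pt "1.8 0 0 0 0 0 0" --pt "1.8 0 0 0 0 0 0" --pt "1.8 0 0 0 0 0 0" --pt "1.8 0 0 0 0 0 0"

```text
time: 14.8
ee_pos: [0.4461, 0.0704, 0.0365]
eef_rot: [-180.0, -0.5, 0.0]
force: [10.7, -1.4, -6.1]
width: 0.0238
```

Request:
servo_tool --pt "1.8 0 0 0 0 0 0" --pt "1.8 0 0 0 0 0 0" --pt "1.8 0 0 0 0 0 0" --pt "1.8 0 0 0 0 0 0" --pt "1.8 0 0 0 0 0 0"

```text
time: 15.22
ee_pos: [0.4461, 0.0704, 0.0365]
eef_rot: [-180.0, -0.5, 0.0]
force: [10.1, 0.1, -6.2]
width: 0.0237
```

Request:
servo_tool --pt "1.8 0 0 0 0 0 0" --pt "1.8 0 0 0 0 0 0" --pt "1.8 0 0 0 0 0 0" --pt "1.8 0 0 0 0 0 0" --pt "1.8 0 0 0 0 0 0"

```text
time: 15.63
ee_pos: [0.4461, 0.0704, 0.0365]
eef_rot: [-180.0, -0.5, 0.0]
force: [9.5, -0.8, -6.1]
width: 0.0234
```

```bash
python3 - <<'E'
from h import *
s=bot.sense();print(s["ee_pos"],s["eef_rot"],s["force"],s["width"],s["time"])
w=bot.capture("wrist");cv2.imwrite("pics/w10z.png",cv2.resize(w["img"][80:260,200:440,::-1],None,fx=3,fy=3,interpolation=cv2.INTER_CUBIC))
E
```

```text
[0.44609242 0.07037823 0.03646613] [-1.79959658e+02 -5.01483491e-01  3.25593135e-02] [ 9.50848472 -0.75344697 -6.1390205 ] 0.02337209961723065 15.6333
```

View pics/w10z.png

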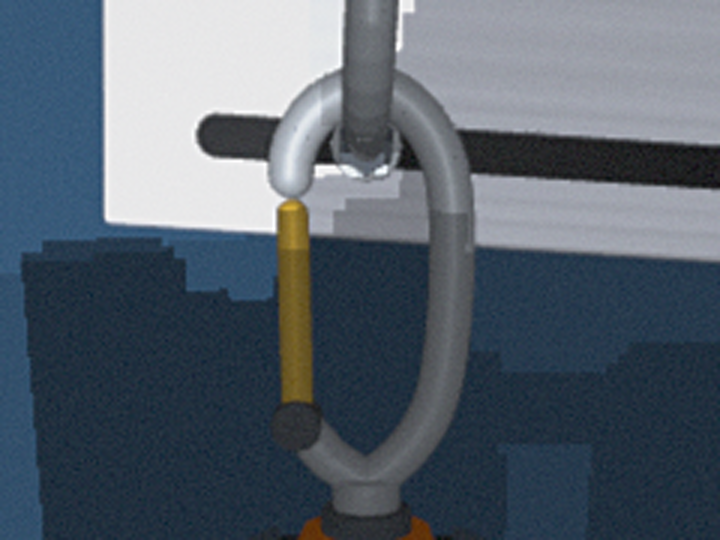

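Request:
servo_tool --pt "1.8 0.1 0 0 0 0 0" --pt "1.8 0.1 0 0 0 0 0" --pt "1.8 0.1 0 0 0 0 0" --pt "1.8 0.15 0 0 0 0 0" --pt "1.8 0.05 0 0 0 0 0"

```text
time: 16.1
ee_pos: [0.4466, 0.0701, 0.0357]
eef_rot: [180.0, 0.0, 0.0]
force: [1.9, 1.6, -0.3]
width: 0.0237
```

Request:
servo_tool --pt "1.8 0 0 0 0 0 0" --pt "1.8 0 0 0 0 0 0"

```text
time: 16.27
ee_pos: [0.4466, 0.0701, 0.0356]
eef_rot: [180.0, 0.0, 0.0]
force: [2.2, 0.7, 0.7]
width: 0.0239
```

Request:
servo_tool --pt "1.8 0.1 0 0 0 0 0" --pt "1.8 0.05 0 0 0 0 0" --pt "1.8 0 0 0 0 0 0" --pt "1.8 0 0 0 0 0 0"

```text
time: 16.6
ee_pos: [0.4473, 0.0699, 0.0354]
eef_rot: [180.0, 0.1, 0.0]
force: [-0.0, -0.7, -1.7]
width: 0.0236
```

Request:
servo_tool --pt "1.8 0 0 0.3 0 0 0" --pt "1.8 0 0 0.3 0 0 0" --pt "1.8 0 0 0.3 0 0 0" --pt "1.8 0 0 0.2 0 0 0" --pt "1.8 0 0 0 0 0 0"

```text
time: 17.02
ee_pos: [0.4479, 0.07, 0.0241]
eef_rot: [180.0, 0.1, 0.0]
force: [-0.6, -0.3, -1.6]
width: 0.0237
```

Request:
servo_tool --pt "1.8 0 0 0.1 0 0 0" --pt "1.8 0 0 0.05 0 0 0" --pt "1.8 0 0 0 0 0 0"

```text
time: 17.27
ee_pos: [0.4484, 0.0701, 0.0232]
eef_rot: [180.0, 0.0, 0.0]
force: [0.6, -0.4, -0.9]
width: 0.0236
```

Request:
servo_tool --pt "1.8 0 0 0.05 0 0 0" --pt "1.8 0 0 0 0 0 0"

```text
time: 17.43
ee_pos: [0.4484, 0.0701, 0.0227]
eef_rot: [180.0, -0.0, 0.0]
force: [0.0, 0.5, -0.8]
width: 0.0237
```

Request:
servo_tool --pt "1.8 0 0 0.05 0 0 0" --pt "1.8 0 0 0 0 0 0"

```text
time: 17.6
ee_pos: [0.4484, 0.0701, 0.0222]
eef_rot: [180.0, -0.0, 0.0]
force: [-0.5, -0.1, -1.8]
width: 0.0237
```

Request:
servo_tool --pt "1.8 0 0 0.05 0 0 0" --pt "1.8 0 0 0 0 0 0"

```text
time: 17.77
ee_pos: [0.4485, 0.0701, 0.0218]
eef_rot: [180.0, -0.0, 0.0]
force: [0.6, -0.5, -2.0]
width: 0.0237
```

```bash
python3 - <<'E'
from h import *
s=bot.sense();print(s["ee_pos"],s["eef_rot"],s["force"],s["torque"],s["time"])
w=bot.capture("wrist");cv2.imwrite("pics/w11z.png",cv2.resize(w["img"][80:260,200:440,::-1],None,fx=3,fy=3,interpolation=cv2.INTER_CUBIC))
w=bot.capture("scene");cv2.imwrite("pics/s11z.png",cv2.resize(w["img"][230:340,220:400,::-1],None,fx=4,fy=4,interpolation=cv2.INTER_CUBIC))
E
```

```text
[0.44851773 0.07007998 0.02175994] [ 1.79995973e+02 -1.43330961e-02  2.69715022e-02] [ 0.6146005  -0.54367318 -1.96304253] [ 0.03149936  0.02866247 -0.0022508 ] 17.7667
```

View pics/w11z.png

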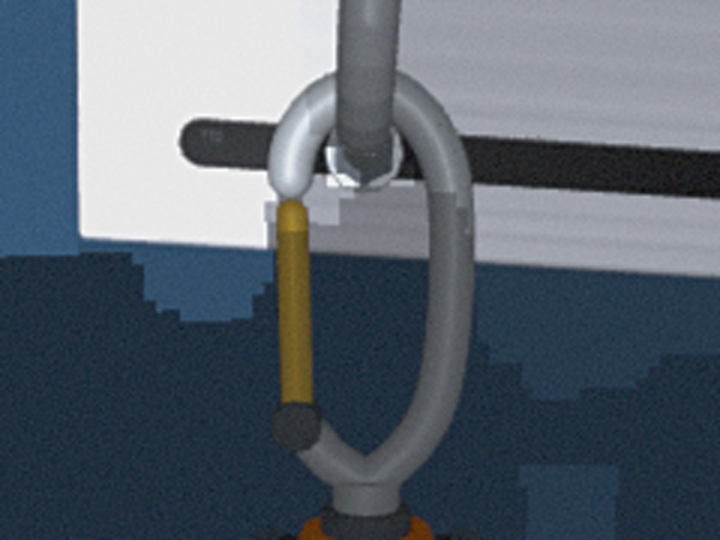

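View pics/s11z.png

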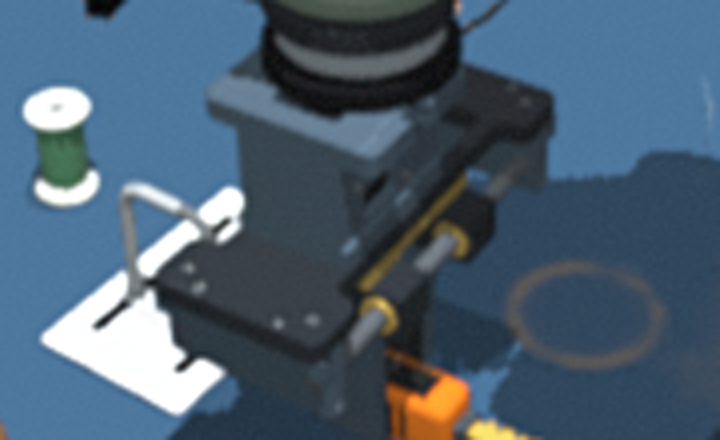

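Request:
servo_tool --pt "1.8 0 0 0.04 0 0 0" --pt "1.8 0 0 0 0 0 0"

```text
time: 18.03
ee_pos: [0.4485, 0.0701, 0.0217]
eef_rot: [180.0, -0.0, 0.0]
force: [-1.0, 0.4, 4.7]
width: 0.0238
```

Request:
servo_tool --pt "1.8 0 0 0.04 0 0 0" --pt "1.8 0 0 0 0 0 0"

```text
time: 18.2
ee_pos: [0.4485, 0.0701, 0.0217]
eef_rot: [180.0, -0.0, 0.0]
force: [-2.8, 0.0, 8.3]
width: 0.0236
```

Request:
servo_tool --pt "1.8 0 0 0.04 0 0 0" --pt "1.8 0 0 0 0 0 0"

```text
time: 18.37
ee_pos: [0.4485, 0.0701, 0.0217]
eef_rot: [180.0, -0.0, 0.0]
force: [-3.6, -0.8, 12.2]
width: 0.0236
```

Request:
servo_tool --pt "1.8 0 0 -0.1 0 0 0" --pt "1.8 0 0 0 0 0 0" --pt "5 0 0 0 0 0 0" --pt "5 0 0 0 0 0 0" --pt "5 0 0 0 0 0 0"

```text
time: 18.78
ee_pos: [0.4484, 0.0701, 0.0214]
eef_rot: [180.0, 0.0, 0.0]
force: [-0.6, 0.1, -0.2]
width: 0.0415
```

Request:
servo_tool --pt "6 0 0 0 0 0 0" --pt "6 0 0 0 0 0 0" --pt "6 0 0 0 0 0 0" --pt "6 0 0 0 0 0 0" --pt "6 0 0 0 0 0 0"

```text
time: 19.2
ee_pos: [0.4484, 0.0701, 0.0215]
eef_rot: [180.0, 0.0, 0.0]
force: [0.3, 0.3, 0.2]
width: 0.0597
```

```bash
python3 - <<'E'
from h import *
s=bot.sense();print(s["ee_pos"],s["force"],s["width"],s["time"])
w=bot.capture("wrist");cv2.imwrite("pics/w12.png",w["img"][:,:,::-1])
E
```

```text
[0.44841822 0.0700893  0.02149219] [0.32616773 0.33920541 0.24567064] 0.059709740008559734 19.2
```

View pics/w12.png

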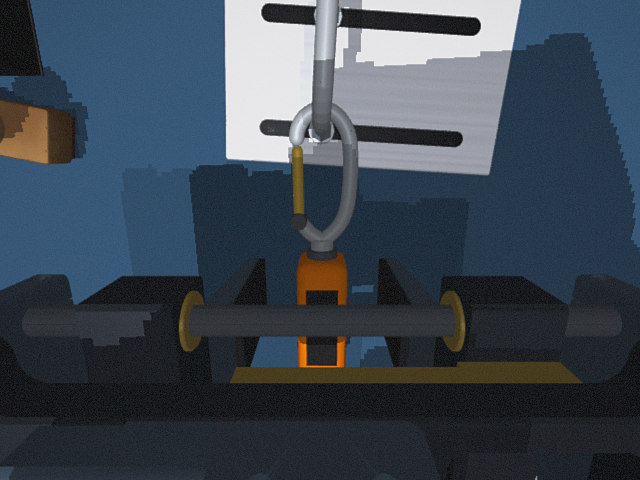

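Request:
servo_tool --pt "6 0 0 -1 0 0 0" --pt "6 0 0 -2 0 0 0" --pt "6 0 0 -3 0 0 0" --pt "6 0 0 -3 0 0 0" --pt "6 0 0 -3 0 0 0"

```text
time: 19.67
ee_pos: [0.448, 0.07, 0.1427]
eef_rot: [180.0, 0.0, 0.0]
force: [-0.2, 0.6, -0.5]
width: 0.0601
```

Request:
servo_tool --pt "6 -2 0 -3 0 0 0" --pt "6 -3 0 -1 0 0 0" --pt "6 -3 0 0 0 0 0" --pt "6 0 0 0 0 0 0" --pt "6 0 0 0 0 0 0"

```text
time: 20.08
ee_pos: [0.3672, 0.07, 0.1818]
eef_rot: [-180.0, -0.1, 0.1]
force: [1.1, 0.2, -0.0]
width: 0.06
```

```bash
python3 - <<'E'
from h import *
s=bot.sense();print(s["ee_pos"],s["force"],s["width"],s["time"])
w=bot.capture("wrist");cv2.imwrite("pics/w13.png",w["img"][:,:,::-1])
w=bot.capture("scene");cv2.imwrite("pics/s13.png",w["img"][:,:,::-1])
w=bot.capture("top");cv2.imwrite("pics/t13.png",w["img"][:,:,::-1])
for t in("date_stamp","green_spool","water_bottle","eye_anchor"):print(t,bot.find_in(t,"scene")[:1])
E
```

```text
[0.36722927 0.07000291 0.18182942] [ 1.11638163  0.2103257  -0.01838859] 0.05999312270934461 20.0833
date_stamp [{'location': [0.5224, 0.226, 0.0197], 'confidence': 0.62}]
green_spool [{'location': [0.6521, 0.0247, 0.0362], 'confidence': 0.86}]
water_bottle []
eye_anchor [{'location': [0.5524, 0.0661, 0.0026], 'confidence': 0.82}]
```

View pics/w13.png

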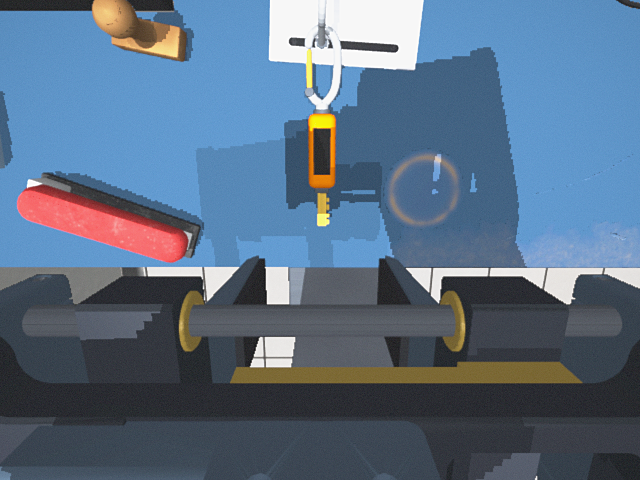

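View pics/s13.png

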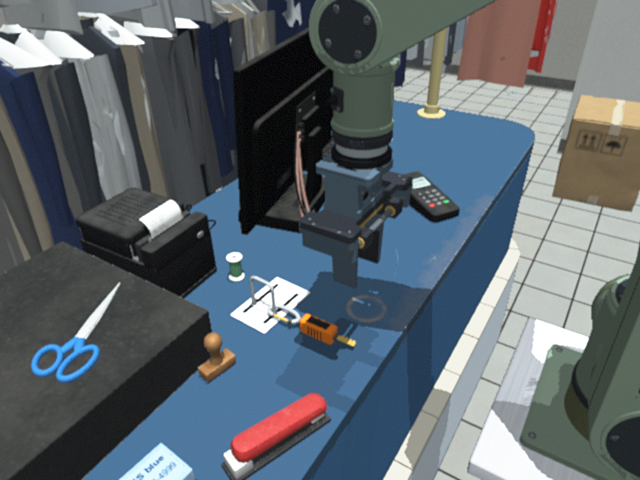

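```bash
python3 -c "
from bench import bot
print(bot.close_job())"
```

```text
the job is handed in; nothing more can be done
None
```

The till key is back on its keeper. The nearer leg sits in the hook with the gate shut behind it, and the key lies flat on the counter, released. I handed the job in at about 20 s.

- **Clipping on:** I gripped the orange head and pressed the gate sideways against the leg at about key x = 77 mm. The sideways push showed at most about 4 N. I then drew the key back, and the wrist picture showed the gate shut with the leg inside.
- **Tug:** I built the pull up in small steps and held it. Readings ran from 9.5 to 10.7 N along the key for over a second. A downward force of up to about 6 N also showed, including the key's own weight, so the combined load was about 12 N. The hook held and the plate did not visibly move.
- **Laying down:** The key touched down with up to 12 N upward on the tool. I eased that off before opening the fingers.
- **Last checks:** The wrist and scene pictures show the key flat and still clipped, with the gripper raised clear. The stamp, spool and plate were found within 4–5 mm of where they started, which is about the detector's own error. In that last check the arm hid the water bottle and the detector did not find it. No move went near it, but I did not confirm its position at the end.

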